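# Clear the chopping board and aim the recipe tablet at it

### The job

I am about to cook at the chopping board: lift the kettle off it by its top handle and set it down gently, upright and fully on the round cork mat. Also push the recipe tablet round on its stand until the screen squarely faces the middle of the chopping board, and lean it back to 35 degrees from upright. Leave the mug, the jar and the pepper mill where they are.

Things in the scene. Friction and masses are not known exactly. Their poses are not given: they have to be found in the camera images.
- stand: fixed base of the tablet stand: dark steel disc, 120 mm diameter, 14 mm high, with a 22 mm post in its middle. Origin: centre of its underside on the counter, on the vertical swivel axis; z up. x is the way the screen faces when joint swivel reads 0. It cannot move.
- stand_head (a point): where the vertical swivel axis crosses the level tilt axis, 90 mm above the counter, on the part that swivels but does not tilt. x is level and points the way the screen faces (out of the screen), y level along the tilt axis, z up. The screen squarely faces a thing that lies straight along this x.
- tablet_top (a point): middle of the upper edge of the screen face, 155 mm from the tilt axis, 10 mm in front of it. Axes turn with the tablet: x out of the screen, z up along it. Tablet: black slab with a lit picture, 210 mm wide (y), 145 mm tall (10 to 155 mm above the tilt axis), 10 mm thick, its back in the plane of the tilt axis; a 90 mm wide aluminium lip under it juts 20 mm forward.
- swivel (a joint): turn of the tablet about the stand's vertical axis, rad, anticlockwise from above positive; 0 = facing along the x of stand, range -2.2 to 2.2. Turns easily (friction 0.12 N m, 1.5 N at 80 mm from the axis) and stays where it is left.
- tilt (a joint): lean of the tablet about the level axis 90 mm above the counter, rad; 0 = upright, positive = top leaning back, away from the side the screen faces (0.61 = 35 degrees back); range -0.35 to 1.3. Stiffer (friction 0.5 N m, about 3.5 N at the upper edge), stays where it is left. It starts near upright.
- board: chopping board, pale wood with two dark stripes, 220 mm (x) by 180 mm (y), upper face 30 mm above the counter, fixed. Origin: centre of its underside, at counter height; z up. Left or right of the tablet, the cork mat on the other side.
- mat: round cork mat, 180 mm diameter, 6 mm thick, fixed. Origin: centre of its underside, at counter height; z up.
- kettle: small steel kettle, loose, 0.4 to 0.8 kg, standing on the board at the start. Foot 100 mm in diameter, belly 124 mm, body 104 mm high, lid knob up to 120 mm, spout towards its +x ending 94 mm from the axis. A fixed arched handle stands over the lid in its x-z plane. Origin: centre of its underside; z up.
- kettle_grip (a point): centre of the kettle handle's wooden grip, 168 mm above the kettle's underside, on its axis. The grip is a bar 68 mm long along the kettle's x, 16 mm wide (y) and 16 mm high; 40 mm are free below it. Axes are the kettle's.
- mug: yellow mug, bystander, 78 mm diameter, 88 mm high. Origin: centre of its underside.
- jar: amber glass jar with a steel cap, bystander, 72 mm diameter, 110 mm high. Origin: centre of its underside.
- mill: dark wooden pepper mill, bystander, 56 mm diameter, 122 mm high. Origin: centre of its underside.
Things that resemble listed ones, but are neither listed nor needed, are in the scene too. What is shaped like the kettle but orange or yellow is not meant.

How it is judged:
By the outcome, as a careful person would: the job done as asked, in the order asked, and still so for the second after the job is handed in, with the robot touching nothing.
It also fails if it takes over 72 s, if anything falls off the work surface, if the arm or the gripper's body presses on something with over 40 N, if the wrist force passes 120 N, or if a joint passes its speed limit or range.

### The arm

A 6-joint arm with a two-finger parallel gripper is mounted at the origin on the work surface. World frame = base frame: x ahead of the robot, y to its left, z up, the work surface at z = 0. Lengths are in m, angles in rad, forces in N, time in s.
With the tool pointing down it reaches from about 0.35 to 0.975 m from the base axis. Payload 4.9 kg.
Tool frame: the origin (TCP) lies at the very end of the fingers, on their centre line; the grasp point (between the pads) lies 19 mm behind it; z points along the fingers, x is the direction in which the jaws open and shut, and the axes are right-handed (so a half turn about z gives the same grasp; the last joint's range is limited). The gripper opens to 85 mm and grips with 20 to 120 N. Pads are 22 mm wide; open, the fingers measure 114 mm over their backs; the gripper's body (76 mm by 85 mm) begins 54 mm behind the grasp point. The pads swing forward as they close: fully open they stand 13 mm farther back than shut.
Start: joints at [1.22, 0.053, 1.613, -0, 1.476, -0.119], TCP at [0.144, 0.608, 0.194] pointing down, gripper open.
Joint ranges: [-3.01, 3.01], [-1.01, 2.22], [0.06, 2.58], [-1.02, 4.17], [0.09, 2.62], [-3.14, 3.14]. Speed limits (rad/s): [2.57, 2.57, 3.14, 3.14, 3.14, 3.14].

### API

Orientations are given as a unit quaternion [w, x, y, z].
In Python, from plant import manip, imaging gives the robot as it stands.
- The arm moves only by the shell command python3 -m pendant 'ROWS'. ROWS is JSON, a list that holds one entry, the list of rows, each a list of 7 numbers: the turn, a rotation vector about the world's x, y, z in units of pi rad (1.0 is pi rad), then the shift along the world's x, y, z in units of 250 mm (1.0 is 250 mm), then the opening, from 0 (shut) to 1 (fully open). In form: [[[ax, ay, az, tx, ty, tz, claw], ...]]. A call has 1 to 20 rows; each row shifts and turns the commanded pose from where the row before left it; what a row does not reach is not made up. A row lasts 1/8 s, in which the tool goes at most 62.5 mm and 10.7 degrees, less where a joint would pass 70% of its speed; a pose out of reach is approached as far as the arm can. A call with a number of a shift or a turn outside -1 to 1 is refused whole. A call with a gripper value outside its range is refused whole. The fingers move at their own pace and stop on an object; the grip force is fixed at half the most. Time passes only in rows, so rows that do not move let the fingers close. It gives the time, the measured TCP pose, the force and the opening at its end, in the units of the state.
- manip.state(): the state, without advancing time (a new reading comes with each control period).
- imaging.grab_frame(name): name is "scene" or "top"; returns a dict with "frame" (400x640x3 uint8, blue, green, red), "mtx" (3x3 intrinsics, pixels), "k1" (the pictures are not rectified: a ray, as slopes to the right and down, at radius r is drawn at 1 + k1 r^2 times it, then the intrinsics apply), "world_to_cam" (4x4, takes a point from world to camera coordinates). Camera axes: x right, y down, z forward; pixel columns grow to the right and rows downward; lengths in m; the calibration is good to about 2 mm. A picture is of the moment at which its call begins. There is no depth.
- manip.job_done(): hands the job in, once; it reports no verdict.
The state is a dict: "time": time; "joint_pos": joint angles; "joint_vel": joint speeds; "joint_efforts": joint torques, N m; "tool_pos": TCP position; "tool_rot": TCP orientation; "contact_force": force on the tool from outside, world axes, zero at the start; "ft_torque": the same for the moment, N m; "gripper_width": opening from 0.0 (shut) to 1.0 (fully open).
Only numpy, scipy, OpenCV 4.12 (cv2) and the standard library are available. Lean on these libraries where they do the work, as an engineer would, in place of code of your own. Each camera call takes 0.05 s, during which the arm holds its last target. There are 200 camera calls.

## Working session

There is one attempt and no reset: what is moved stays moved. The work goes in short steps, Python scripts to look and compute and a shell command to move; the robot and the scene stay as the last step left them, time stands still between calls to the robot, and variables do not carry over. Pictures are saved under pics/ and viewed, about 8 in all and at most 12, crops included, and the job is handed in when it is done.

```bash
ls; mkdir -p pics; cat > h.py <<'E'
import numpy as np, cv2
from plant import manip, imaging
def grab(n,fn=None):
    f=imaging.grab_frame(n)
    if fn: cv2.imwrite('pics/'+fn,f['frame'])
    return f
def ray(f,uv):
    K=np.array(f['mtx']);M=np.array(f['world_to_cam'])
    d=(np.array(uv,float)-K[:2,2])/[K[0,0],K[1,1]]
    u=d.copy()
    for _ in range(30): u=d/(1+f['k1']*(u@u))
    R,t=M[:3,:3],M[:3,3]
    return -R.T@t, R.T@np.r_[u,1]
def onz(f,uv,z):
    o,d=ray(f,uv); return o+d*(z-o[2])/d[2]
def proj(f,P):
    M=np.array(f['world_to_cam']);K=np.array(f['mtx']);p=M[:3,:3]@np.array(P)+M[:3,3]
    s=p[:2]/p[2]; s=s*(1+f['k1']*(s@s)); return s*[K[0,0],K[1,1]]+K[:2,2]
def tri(f1,a,f2,b):
    o1,d1=ray(f1,a);o2,d2=ray(f2,b)
    s=np.linalg.lstsq(np.c_[d1,-d2],o2-o1,rcond=None)[0]
    p,q=o1+s[0]*d1,o2+s[1]*d2
    return (p+q)/2,np.linalg.norm(p-q)
E
python3 - <<'E'
from h import *
import pickle
d={}
for n in('scene','top'):
    d[n]=grab(n,n+'0.png'); f=d[n]
    o,_=ray(f,(320,200)); print(n,o,f['k1'],np.array(f['mtx'])[0],onz(f,(320,200),0))
pickle.dump(d,open('f0.pkl','wb'))
print(manip.state())
E
```

```text
pics
scene [ 0.8248114  -0.53321312  1.352701  ] -0.0037329144914040784 [503.68828415   0.         325.58026986] [0.40881887 0.19119289 0.        ]
top [0.34594549 0.09492048 1.11727909] -0.0652122066105135 [374.50259603   0.         312.51050628] [0.47351551 0.08099802 0.        ]
{'time': 0.1, 'joint_pos': array([ 1.22000289e+00,  5.33031396e-02,  1.61418066e+00, -1.92634385e-05,
        1.47603834e+00, -1.18996134e-01]), 'joint_vel': array([ 0.00052127, -0.00251495, -0.00290324,  0.00048789, -0.00228718,
       -0.00093593]), 'joint_efforts': array([ 4.01363313e-04, -3.94902635e+01, -3.71365786e+01, -1.64120775e-04,
        3.83019578e-03,  1.45794075e-05]), 'tool_pos': array([0.14335533, 0.60766244, 0.19276411]), 'tool_rot': array([ 5.12842420e-04,  7.84131427e-01,  6.20594049e-01, -8.17195181e-04]), 'contact_force': array([-0.47534555, -0.34017359,  0.12585728]), 'ft_torque': array([-0.01689333,  0.00246072,  0.00331327]), 'gripper_width': 1.0021807422521085}
```

View pics/top0.png

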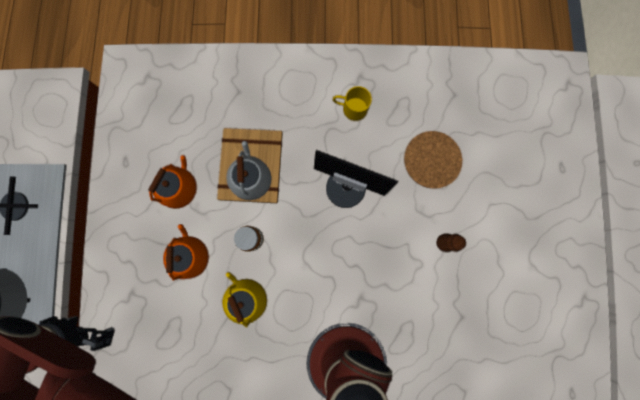

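View pics/scene0.png

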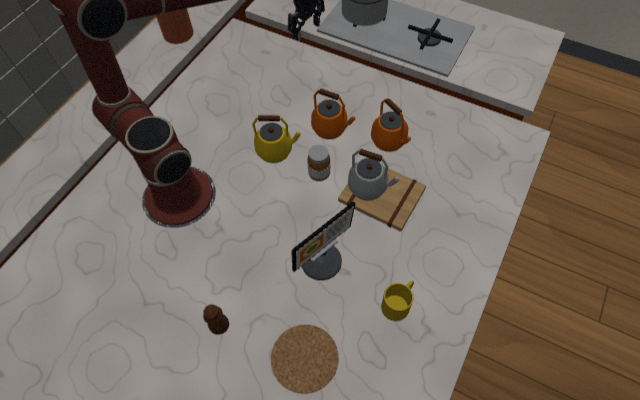

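The top view shows the steel kettle on the board (240,175), the tablet (355,175) with its stand disc (346,190), and the mat (433,160). The mug is at (355,103), the jar at (248,238) and the mill at (450,242). The scene view shows the lit screen at (323,238). Next I'll crop in for detail and measure.

```bash
python3 - <<'E'
from h import *
import pickle
d=pickle.load(open('f0.pkl','rb'));t,s=d['top'],d['scene']
A=cv2.resize(t['frame'][115:215,210:410],None,fx=4,fy=4,interpolation=cv2.INTER_CUBIC)[:300*2]
B=cv2.resize(s['frame'][140:290,270:430],None,fx=3.0,fy=3.0,interpolation=cv2.INTER_CUBIC)
cv2.imwrite('pics/ct0.png',A);cv2.imwrite('pics/cs0.png',B)
# mat
def comp(f,lo,hi,box):
    x0,y0,x1,y1=box;h=cv2.cvtColor(f['frame'],cv2.COLOR_BGR2HSV)
    m=cv2.inRange(h,np.array(lo),np.array(hi));k=np.zeros_like(m);k[y0:y1,x0:x1]=m[y0:y1,x0:x1]
    c=max(cv2.findContours(k,cv2.RETR_EXTERNAL,cv2.CHAIN_APPROX_NONE)[0],key=cv2.contourArea)[:,0]
    return c
for n,f,box in(('top',t,(395,120,470,195)),('scene',s,(262,315,350,400))):
    c=comp(f,(5,60,40),(25,255,255),box)
    P=np.array([onz(f,p,.006)[:2] for p in c]);q,r=cv2.minEnclosingCircle(P.astype(np.float32));print('mat',n,q,r)
c=comp(t,(8,50,60),(25,255,255),(210,120,290,210));
P=np.array([onz(t,p,.03)[:2] for p in c]).astype(np.float32);print('board top',cv2.minAreaRect(P))
c=comp(s,(8,50,60),(25,255,255),(330,150,435,235));
P=np.array([onz(s,p,.03)[:2] for p in c]).astype(np.float32);print('board scene(incl side)',cv2.minAreaRect(P))
E
```

```text
mat top (0.6030538082122803, -0.26138949394226074) 0.09047401696443558
mat scene (0.602859377861023, -0.2621319890022278) 0.09001491963863373
board top ((0.5734618306159973, 0.2918316721916199), (0.18170756101608276, 0.2212594449520111), 87.6702651977539)
board scene(incl side) ((0.5755946040153503, 0.2879066467285156), (0.18739810585975647, 0.21973243355751038), 87.6362075805664)
```

View pics/ct0.png

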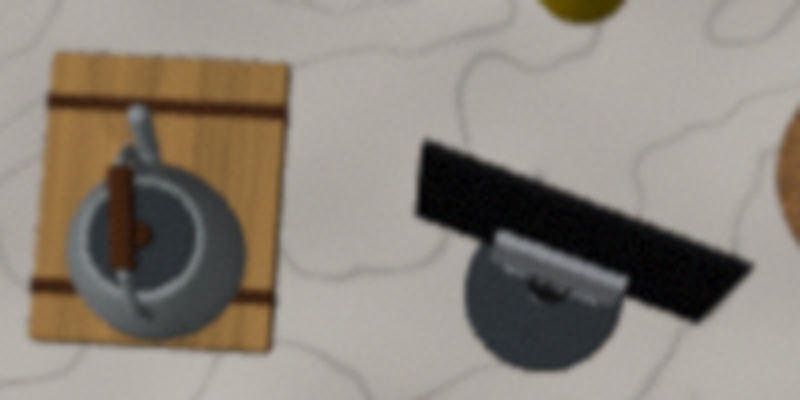

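View pics/cs0.png

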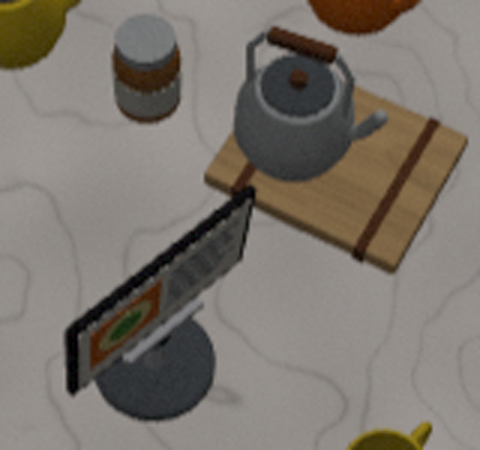

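The crops show the grip bar from about (240,157) to (241,182) in the top view, with the spout towards +x. In the top view the tablet's black back faces the robot, and in the scene view its lit screen faces away towards +x. Next step: triangulate the grip and the tablet corners.

```bash
python3 - <<'E'
from h import *
import pickle
d=pickle.load(open('f0.pkl','rb'));t,s=d['top'],d['scene']
def bar(f,box):
    x0,y0,x1,y1=box;h=cv2.cvtColor(f['frame'],cv2.COLOR_BGR2HSV)[y0:y1,x0:x1]
    m=cv2.inRange(h,np.array((0,90,25)),np.array((12,255,125)))
    n,l,st,_=cv2.connectedComponentsWithStats(m);i=1+np.argmax(st[1:,4])
    p=np.argwhere(l==i)[:,::-1]+[x0,y0];r=cv2.minAreaRect(p.astype(np.float32));c=cv2.boxPoints(r)
    e=[(c[k]+c[(k+1)%4])/2 for k in range(4)];
    e=sorted([(np.linalg.norm(a-b),tuple(a),tuple(b)) for a,b in((e[0],e[2]),(e[1],e[3]))])[-1]
    print('bar',r,len(p),e); return e[1],e[2],p.mean(0)
a=bar(t,(233,150,247,186));b=bar(s,(352,143,390,163))
print('grip c',tri(t,a[2],s,b[2]))
# disc of stand: dark blue grey, fit visible arc in top view bottom
E=lambda x:sorted(x,key=lambda q:q[1])
ta=sorted(a[:2],key=lambda q:q[1]);sb=sorted(b[:2],key=lambda q:-q[0])
for p,q in zip(ta,sb): print('end',tri(t,p,s,q))
z=.198;P=[onz(t,p,z) for p in a[:2]];print('top ends at .198',P);P=[onz(s,p,z) for p in b[:2]];print('scene',P)
# disc: darker than marble on below half
g=cv2.cvtColor(t['frame'],cv2.COLOR_BGR2GRAY)
for nm,f,box in(('top',t,(320,180,372,212)),('scene',s,(296,240,350,285))):
    g=cv2.cvtColor(f['frame'],cv2.COLOR_BGR2GRAY);x0,y0,x1,y1=box;m=(g[y0:y1,x0:x1]<100).astype(np.uint8)
    c=max(cv2.findContours(m,0,cv2.CHAIN_APPROX_NONE)[0],key=cv2.contourArea)[:,0]+[x0,y0]
    P=np.array([onz(f,p,.014 if nm=='top' else .014)[:2] for p in c])
    # lower rim pts: for top, pixels with max row per column
    Q=[]
    for u in np.unique(c[:,0]):
        v=c[c[:,0]==u][:,1].max()
        if v<y1-1 and v>(190 if nm=='top' else 262): Q.append(onz(f,(u,v+.5),.014 if nm=='top' else 0.003)[:2])
    Q=np.array(Q)
    A=np.c_[2*Q,np.ones(len(Q))];k=np.linalg.lstsq(A,(Q**2).sum(1),rcond=None)[0];print('disc',nm,k[:2],np.sqrt(k[2]+k[:2]@k[:2]),len(Q))
# tablet top edge: top view crop corners /4 + (210,115); far (upper) edge; scene crop/3+(270,140)
tt=[(210+425/4,115+140/4),(210+752/4,115+265/4)];ss=[(270+250/3,140+188/3),(270+70/3,140+328/3)]
for p,q in zip(tt,ss): print('tab',tri(t,p,s,q),onz(t,p,.245),onz(s,q,.245))
for nm,uv,z in(('jar',(248,237),.11),('mug',(356,102),.088),('millcap',(458,243),.12),('mill2',(443,243),.0)):print(nm,onz(t,uv,z))
for nm,uv,z in(('jar',(319,152),.11),('mug',(398,291),.088),('millcap',(211,311),.122)):print(nm,onz(s,uv,z))
E
```

```text
bar ((241.5, 169.0), (24.0, 9.0), 90.0) 169 (np.float32(24.0), (np.float32(241.5), np.float32(157.0)), (np.float32(241.5), np.float32(181.0)))
bar ((370.1500244140625, 154.5500030517578), (23.400854110717773, 5.375871658325195), 18.434947967529297) 96 (np.float32(23.400864), (np.float32(359.05002), np.float32(150.85)), (np.float32(381.25003), np.float32(158.25)))
grip c (array([0.52486951, 0.28407412, 0.19965317]), np.float64(0.001549874340103099))
end (array([0.55805126, 0.28300737, 0.20178156]), np.float64(0.004434844745666227))
end (array([0.49411108, 0.27767548, 0.2056882 ]), np.float64(0.0016929916891171358))
top ends at .198 [array([0.55720125, 0.28222042, 0.198     ]), array([0.49601154, 0.27981079, 0.198     ])]
scene [array([0.49134017, 0.28241105, 0.198     ]), array([0.55859879, 0.28758295, 0.198     ])]
disc top [0.50848585 0.00637651] 0.058061869104386495 40
disc scene [0.50620889 0.00819656] 0.06469736907734755 46
tab (array([0.56479493, 0.09361418, 0.24414493]), np.float64(0.002290512777020917)) [0.56548603 0.09434887 0.245     ] [0.56419404 0.0922762  0.245     ]
tab (array([ 0.49301208, -0.09774422,  0.25003108]), np.float64(0.0032897862296057054)) [ 0.49254537 -0.09985945  0.245     ] [ 0.49281686 -0.09476156  0.245     ]
jar [0.35844298 0.27437702 0.11      ]
mug [ 0.74808105 -0.01818196  0.088     ]
millcap [ 0.34921923 -0.28673938  0.12      ]
mill2 [ 0.34926475 -0.28719888  0.        ]
jar [0.35830379 0.28416404 0.11      ]
mug [ 0.75311263 -0.01133722  0.088     ]
millcap [ 0.35610258 -0.29331587  0.122     ]
```

The measurements agree with the sizes and heights given:
- **Kettle grip:** (0.526, 0.284, 0.199), yaw about 3°.
- **Mat:** (0.603, -0.262).
- **Stand:** (0.507, 0.007).
- **Board:** (0.574, 0.291).
- **Tablet:** facing about -20.6°. It has to reach about +77°.

I'll move above the kettle.

```bash
python3 -m pendant '[[[0,0,0.03,0,0,0.2,1],[0,0,0.03,0,0,0.2,1],[0,0,0.03,0,0,0.2,1],[0,0,0,0.19,-0.162,0,1],[0,0,0,0.19,-0.162,0,1],[0,0,0,0.19,-0.162,0,1],[0,0,0,0.19,-0.162,0,1],[0,0,0,0.19,-0.162,0,1],[0,0,0,0.19,-0.162,0,1],[0,0,0,0.19,-0.162,0,1],[0,0,0,0.19,-0.162,0,1],[0,0,0,0,0,0,1],[0,0,0,0,0,0,1]]]'
```

```text
time: 1.72
tool_pos: [0.5232, 0.2843, 0.3433]
tool_rot: [-0.0, 0.689, 0.725, -0.0]
contact_force: [-0.5, -0.0, -0.2]
gripper_width: 0.995
```

```bash
python3 -m pendant '[[[0,0,0,0.012,0,-0.1,1],[0,0,0,0,0,-0.1,1],[0,0,0,0,0,-0.1,1],[0,0,0,0,0,-0.1,1],[0,0,0,0,0,-0.1,1],[0,0,0,0,0,-0.1,1],[0,0,0,0,0,-0.05,1],[0,0,0,0,0,0,1],[0,0,0,0,0,0,0],[0,0,0,0,0,0,0],[0,0,0,0,0,0,0],[0,0,0,0,0,0,0],[0,0,0,0,0,0,0],[0,0,0,0,0,0,0]]]'
```

```text
time: 3.48
tool_pos: [0.5266, 0.2843, 0.1814]
tool_rot: [-0.0, 0.689, 0.725, -0.0]
contact_force: [0.5, 0.3, -0.3]
gripper_width: -0.0
```

The gripper closed fully, so it missed the bar. I'll look before doing anything else.

```bash
python3 - <<'E'
from h import *
import pickle
t=grab('top','top1.png');s=grab('scene','scene1.png')
pickle.dump({'top':t,'scene':s},open('f1.pkl','wb'))
A=cv2.resize(t['frame'][115:215,190:290],None,fx=4,fy=4,interpolation=cv2.INTER_CUBIC)
B=cv2.resize(s['frame'][110:210,310:410],None,fx=4,fy=4,interpolation=cv2.INTER_CUBIC)
cv2.imwrite('pics/c1.png',np.hstack([A,B]));print(proj(t,(.5266,.2843,.2)),proj(s,(.5266,.2843,.2)),manip.state()['gripper_width'])
E
```

```text
[240.03564051 168.77798844] [370.55655585 154.49422281] -0.0016594241713296545
```

View pics/c1.png

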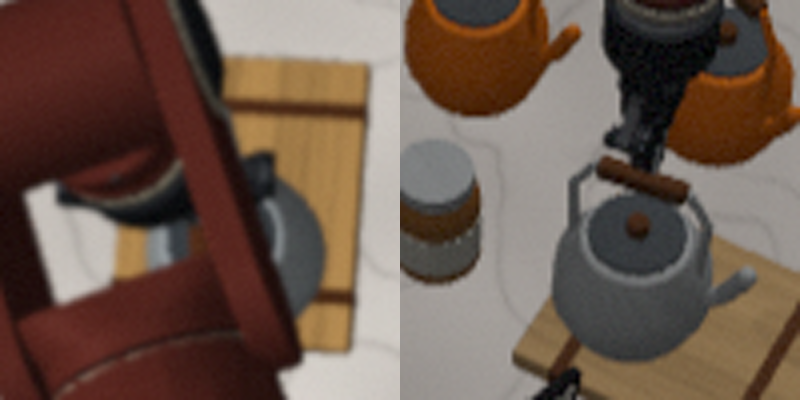

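The scene crop shows the fingertips ending at the far edge of the bar, and the kettle has not visibly moved. I need a closer, brightened view with the predicted TCP marked, to tell whether the fingers are above the bar or behind it.

```bash
python3 - <<'E'
from h import *
import pickle
f=pickle.load(open('f1.pkl','rb'))['scene'];g=pickle.load(open('f0.pkl','rb'))['scene']
def cr(f): 
    return cv2.convertScaleAbs(cv2.resize(f['frame'][115:170,345:395],None,fx=8,fy=8,interpolation=cv2.INTER_CUBIC),alpha=2.2)
A,B=cr(f),cr(g)
for z,c in((.1814,(0,0,255)),(.2,(0,255,0)),(.254,(255,0,0))):
    p=(proj(f,(.5266,.2843,z))-[345,115]+.5)*8;print(z,p);cv2.circle(A,tuple(int(v) for v in p),3,c,-1)
cv2.imwrite('pics/c2.png',np.hstack([A,B]))
E
```

```text
0.1814 [205.04127601 351.12513419]
0.2 [208.45244678 319.95378251]
0.254 [218.79774571 225.41019728]
```

View pics/c2.png

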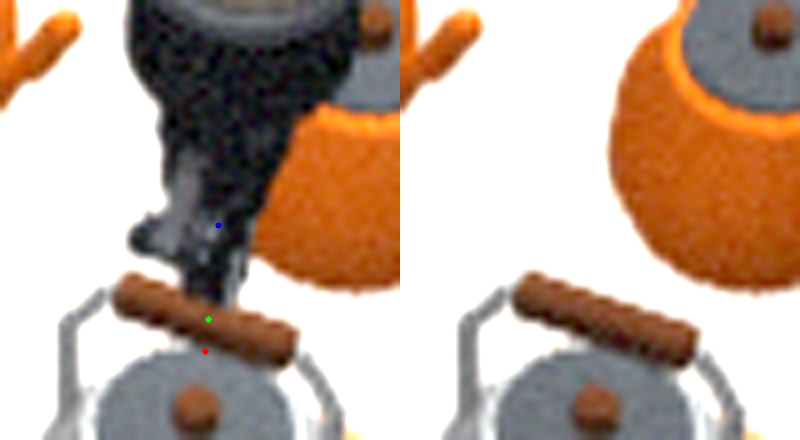

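The bar hasn't moved (same pixels), and the visible fingertips end about 25 mm above the marked TCP. So they may have closed above or behind the bar. I'll raise 60 mm with the gripper shut and measure where the tip really appears.

```bash
python3 -m pendant '[[[0,0,0,0,0,0.12,0],[0,0,0,0,0,0.12,0],[0,0,0,0,0,0,0]]]'; python3 - <<'E'
from h import *
import pickle
f=grab('scene','scene2.png');pickle.dump(f,open('f2.pkl','wb'))
st=manip.state();x,y,z=st['tool_pos'];print(x,y,z,st['gripper_width'])
A=cv2.convertScaleAbs(cv2.resize(f['frame'][85:170,335:405],None,fx=7,fy=7,interpolation=cv2.INTER_CUBIC),alpha=2.2)
for dz,c in((0,(0,0,255)),(.019,(0,255,0)),(.073,(255,0,0))):
    p=(proj(f,(x,y,z+dz))-[335,85]+.5)*7;print(dz,p);cv2.circle(A,tuple(int(v) for v in p),3,c,-1)
cv2.imwrite('pics/c3.png',A)
E
```

```text
time: 3.95
tool_pos: [0.5282, 0.2849, 0.245]
tool_rot: [0.001, 0.689, 0.725, 0.003]
contact_force: [0.9, 0.1, -0.8]
gripper_width: 0.004
0.5272235554342746 0.28454778095254163 0.24270979947011997 0.0031190208690453102
0 [261.20155356 425.11254729]
0.019 [264.50518365 395.10329322]
0.073 [274.33223387 305.82889966]
```

View pics/c3.png

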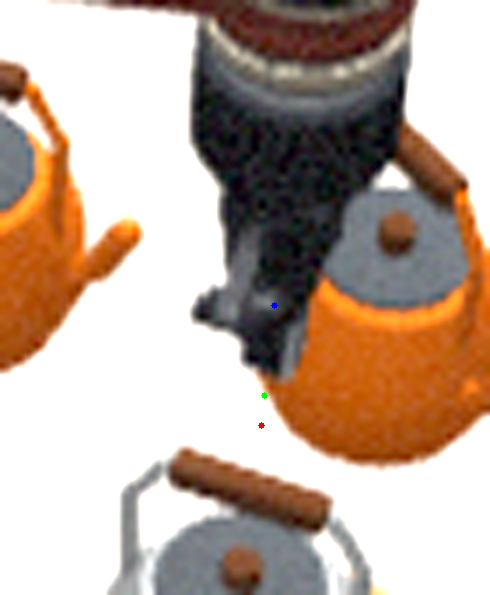

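The shut fingertips appear at crop (270,378), and the reported TCP projects to (261,425). That puts the real tip about 28 mm above the reported z, which explains closing above the bar without touching it. I'll go that much deeper and watch the force.

```bash
python3 -c "
from h import *;import pickle
f=pickle.load(open('f2.pkl','rb'))
for z in(.243,.265,.27,.275): print(onz(f,(373.1,138.5),z))"
python3 -m pendant '[[[0,0,0,0,0,0,1],[0,0,0,0,0,0,1],[0,0,0,0,0,0,1],[0,0,0,0,0,0,1],[0,0,0,0,0,0,1],[0,0,0,0,0,-0.08,1],[0,0,0,0,0,-0.08,1],[0,0,0,0,0,-0.08,1],[0,0,0,0,0,-0.04,1],[0,0,0,0,0,0,1]]]'
```

```text
[0.52049273 0.30745359 0.243     ]
[0.5265259  0.29078724 0.265     ]
[0.52789707 0.28699943 0.27      ]
[0.52926825 0.28321162 0.275     ]
time: 5.25
tool_pos: [0.5259, 0.284, 0.1698]
tool_rot: [-0.001, 0.689, 0.725, -0.001]
contact_force: [0.2, -0.4, 0.4]
gripper_width: 1.001
```

```bash
python3 -m pendant '[[[0,0,0,0,0,-0.04,1],[0,0,0,0,0,-0.04,1],[0,0,0,0,0,0,1],[0,0,0,0,0,0,0],[0,0,0,0,0,0,0],[0,0,0,0,0,0,0],[0,0,0,0,0,0,0],[0,0,0,0,0,0,0],[0,0,0,0,0,0,0]]]'
```

```text
time: 6.38
tool_pos: [0.5269, 0.2845, 0.1518]
tool_rot: [0.0, 0.689, 0.725, 0.0]
contact_force: [0.9, 1.5, 1.7]
gripper_width: 0.166
```

The gripper holds at a width of 0.166 (about 14–16 mm), so it has the bar. Lifting.

```bash
python3 -m pendant '[[[0,0,0,0,0,0.04,0],[0,0,0,0,0,0.08,0],[0,0,0,0,0,0.12,0],[0,0,0,0,0,0.12,0],[0,0,0,0,0,0.12,0],[0,0,0,0,0,0.12,0],[0,0,0,0,0,0.12,0],[0,0,0,0,0,0.12,0],[0,0,0,0,0,0.12,0],[0,0,0,0,0,0.08,0],[0,0,0,0,0,0.04,0],[0,0,0,0,0,0,0]]]'
```

```text
time: 7.88
tool_pos: [0.5266, 0.2843, 0.4217]
tool_rot: [0.0, 0.689, 0.725, 0.0]
contact_force: [0.5, -0.1, -5.7]
gripper_width: 0.165
```

About 5.7 N (0.58 kg) is hanging, so the kettle is held. I'll carry it above the tablet to the mat.

```bash
python3 -m pendant '[[[0,0,0,0.005,-0.04,0,0],[0,0,0,0.01,-0.08,0,0],[0,0,0,0.017,-0.12,0,0],[0,0,0,0.017,-0.12,0,0],[0,0,0,0.017,-0.12,0,0],[0,0,0,0.017,-0.12,0,0],[0,0,0,0.017,-0.12,0,0],[0,0,0,0.017,-0.12,0,0],[0,0,0,0.017,-0.12,0,0],[0,0,0,0.017,-0.12,0,0],[0,0,0,0.017,-0.12,0,0],[0,0,0,0.017,-0.12,0,0],[0,0,0,0.017,-0.12,0,0],[0,0,0,0.017,-0.12,0,0],[0,0,0,0.017,-0.12,0,0],[0,0,0,0.017,-0.12,0,0],[0,0,0,0.017,-0.12,0,0],[0,0,0,0.017,-0.12,0,0],[0,0,0,0.017,-0.12,0,0],[0,0,0,0.002,-0.024,0,0]]]'
python3 -m pendant '[[[0,0,0,0,0,0,0],[0,0,0,0,0,0,0]]]'
```

```text
time: 10.38
tool_pos: [0.6018, -0.2646, 0.4197]
tool_rot: [-0.001, 0.69, 0.724, -0.001]
contact_force: [1.1, -0.4, -4.3]
gripper_width: 0.166
time: 10.62
tool_pos: [0.6028, -0.2612, 0.4215]
tool_rot: [-0.0, 0.689, 0.725, 0.0]
contact_force: [-0.9, 0.4, -4.9]
gripper_width: 0.166
```

```bash
python3 -m pendant '[[[0,0,0,0,0,-0.06,0],[0,0,0,0,0,-0.12,0],[0,0,0,0,0,-0.12,0],[0,0,0,0,0,-0.12,0],[0,0,0,0,0,-0.12,0],[0,0,0,0,0,-0.12,0],[0,0,0,0,0,-0.12,0],[0,0,0,0,0,-0.12,0],[0,0,0,0,0,-0.12,0],[0,0,0,0,0,-0.06,0],[0,0,0,0,0,-0.03,0],[0,0,0,0,0,-0.01,0],[0,0,0,0,0,-0.01,0],[0,0,0,0,0,-0.01,0],[0,0,0,0,0,0,0]]]'
python3 -m pendant '[[[0,0,0,0,0,-0.01,0],[0,0,0,0,0,-0.01,0],[0,0,0,0,0,0,0],[0,0,0,0,0,0,0]]]'
```

```text
time: 12.5
tool_pos: [0.6031, -0.2618, 0.1366]
tool_rot: [0.0, 0.689, 0.725, 0.0]
contact_force: [0.5, 0.5, -4.0]
gripper_width: 0.168
time: 13.0
tool_pos: [0.6031, -0.2617, 0.1314]
tool_rot: [-0.0, 0.689, 0.725, -0.0]
contact_force: [-0.5, 0.3, -4.2]
gripper_width: 0.166
```

```bash
python3 -m pendant '[[[0,0,0,0,0,-0.006,0],[0,0,0,0,0,-0.006,0],[0,0,0,0,0,0,0],[0,0,0,0,0,0,0]]]';python3 -m pendant '[[[0,0,0,0,0,-0.004,0],[0,0,0,0,0,-0.004,0],[0,0,0,0,0,0,0],[0,0,0,0,0,0,0]]]'
```

```text
time: 13.5
tool_pos: [0.6031, -0.2617, 0.1284]
tool_rot: [-0.0, 0.689, 0.725, -0.0]
contact_force: [-0.9, -0.4, -3.9]
gripper_width: 0.17
time: 14.0
tool_pos: [0.6036, -0.262, 0.1279]
tool_rot: [0.001, 0.689, 0.725, 0.0]
contact_force: [-2.4, 1.0, 5.1]
gripper_width: 0.172
```

The kettle has touched down: force went from -4 to +5 N. I'll release, rise and take pictures.

```bash
python3 -m pendant '[[[0,0,0,0,0,0,0.4],[0,0,0,0,0,0,0.7],[0,0,0,0,0,0,1],[0,0,0,0,0,0,1],[0,0,0,0,0,0.1,1],[0,0,0,0,0,0.16,1],[0,0,0,0,0,0.2,1],[0,0,0,0,0,0.2,1],[0,0,0,0,0,0.2,1],[0,0,0,-0.2,0,0.2,1],[0,0,0,-0.2,0,0.1,1],[0,0,0,-0.2,0,0.1,0],[0,0,0,-0.2,0.1,0,0],[0,0,0,-0.1,0,0,0],[0,0,0,0,0,0,0],[0,0,0,0,0,0,0]]]'
python3 - <<'E'
from h import *
import pickle
t=grab('top','top3.png');s=grab('scene','scene3.png');pickle.dump({'top':t,'scene':s},open('f3.pkl','wb'))
A=cv2.resize(t['frame'][120:270,300:480],None,fx=2.6,fy=2.6,interpolation=cv2.INTER_CUBIC)
B=cv2.resize(s['frame'][190:400,200:360],None,fx=1.95,fy=1.857,interpolation=cv2.INTER_CUBIC)
B=cv2.resize(B,(312,390));cv2.imwrite('pics/c4.png',np.hstack([A,B]));print(manip.state()['tool_pos'])
E
```

```text
time: 16.0
tool_pos: [0.3844, -0.2369, 0.4353]
tool_rot: [-0.0, 0.689, 0.725, 0.0]
contact_force: [0.8, 0.8, -0.2]
gripper_width: 0.003
[ 0.38460479 -0.23683535  0.43494517]
```

View pics/c4.png

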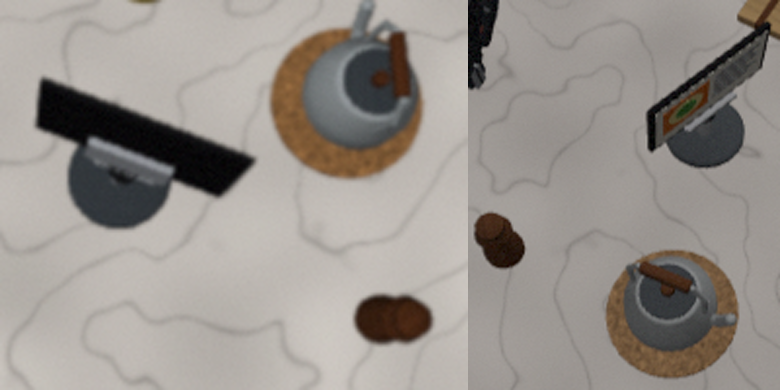

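The kettle stands upright on the cork mat with a ring of cork all round; the mill and tablet are untouched. The screen is still at about -21°. Next I'll go behind the tablet's right half with the gripper shut, to push it round.

```bash
python3 -m pendant '[[[0,0,0,0.062,0.181,0,0],[0,0,0,0.062,0.181,0,0],[0,0,0,0.062,0.181,0,0],[0,0,0,0.062,0.181,0,0],[0,0,0,0,0,-0.17,0],[0,0,0,0,0,-0.17,0],[0,0,0,0,0,-0.17,0],[0,0,0,0,0,-0.17,0],[0,0,0,0,0,-0.17,0],[0,0,0,0,0,-0.17,0],[0,0,0,0,0,-0.08,0],[0,0,0,0,0,0,0]]]'
```

```text
time: 17.6
tool_pos: [0.4453, -0.0553, 0.1591]
tool_rot: [-0.002, 0.689, 0.725, -0.001]
contact_force: [0.6, -0.6, -0.7]
gripper_width: 0.001
```

```bash
python3 - <<'E'
from h import *
f=grab('scene','scene4.png');t=grab('top','top4.png')
A=cv2.resize(f['frame'][150:300,240:380],None,fx=3.4,fy=3.4,interpolation=cv2.INTER_CUBIC)
p=manip.state()['tool_pos'];print(p)
for z in(0,.03):
    q=(proj(f,p+[0,0,z])-[240,150]+.5)*3.4;cv2.circle(A,tuple(int(v) for v in q),3,(0,0,255) if z==0 else (0,255,0),-1)
cv2.imwrite('pics/c5.png',A)
E
```

```text
[ 0.44704755 -0.0559486   0.16227131]
```

View pics/c5.png

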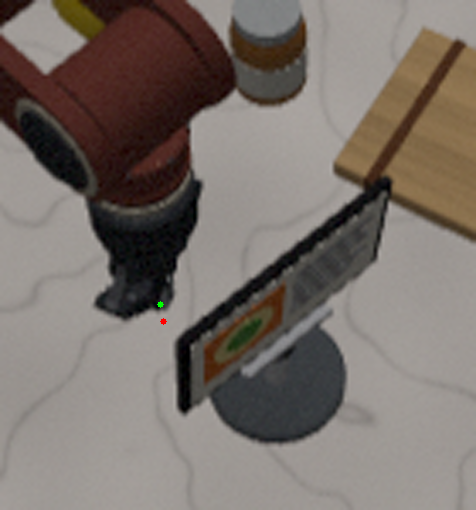

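The fingertip is behind the right half of the tablet and clear of it. It matches the +30 mm marker (green). Now sweeping along the arc.

```bash
python3 -m pendant '[[[0,0,0,0.05,-0.019,0,0],[0,0,0,0.05,-0.019,0,0],[0,0,0,0.036,-0.01,0,0],[0,0,0,0.036,-0.01,0,0],[0,0,0,0.036,-0.01,0,0],[0,0,0,0.037,0.002,0,0],[0,0,0,0.037,0.002,0,0],[0,0,0,0.037,0.002,0,0],[0,0,0,0.034,0.015,0,0],[0,0,0,0.034,0.015,0,0],[0,0,0,0.034,0.015,0,0],[0,0,0,0.021,0.018,0,0],[0,0,0,0.021,0.018,0,0],[0,0,0,0.021,0.018,0,0],[0,0,0,0.016,0.023,0,0],[0,0,0,0.016,0.023,0,0],[0,0,0,0,0,0,0]]]'
cat > tab.py <<'E'
from h import *
import sys
f=grab('scene',sys.argv[1]+'s.png');t=grab('top',sys.argv[1]+'t.png');p=manip.state()['tool_pos'];print(p)
A=cv2.resize(f['frame'][150:290,250:400],None,fx=2.6,fy=2.6,interpolation=cv2.INTER_CUBIC)
B=cv2.resize(t['frame'][110:230,280:430],None,fx=2.6,fy=2.6,interpolation=cv2.INTER_CUBIC)
B=cv2.copyMakeBorder(B,0,A.shape[0]-B.shape[0],0,0,cv2.BORDER_CONSTANT)
cv2.imwrite('pics/'+sys.argv[1]+'c.png',np.hstack([A,B]))
E
python3 tab.py a
```

```text
time: 19.82
tool_pos: [0.5754, -0.0344, 0.1608]
tool_rot: [0.0, 0.689, 0.725, 0.0]
contact_force: [-1.1, 0.4, 1.5]
gripper_width: -0.001
[ 0.57542387 -0.03479995  0.16089952]
```

View pics/ac.png

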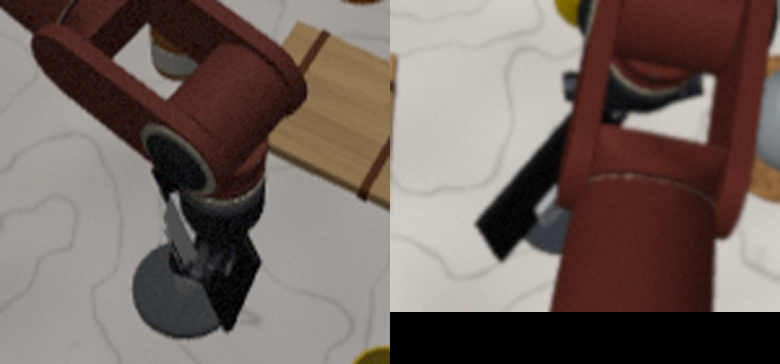

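The top view shows the tablet's back edge running from crop (478,228) to (575,115), so the swivel is about 49°. The lag came from tip geometry, and the sweep direction is right. I'll push about 22° further, then back off and measure numerically.

```bash
python3 -m pendant '[[[0,0,0,0.013,0.027,0,0],[0,0,0,0.012,0.028,0,0],[0,0,0,0.01,0.029,0,0],[0,0,0,0.008,0.03,0,0],[0,0,0,0,0,0,0],[0,0,0,-0.03,-0.08,0,0],[0,0,0,-0.03,-0.08,0,0],[0,0,0,0,0,0.2,0],[0,0,0,0,0,0.2,0],[0,0,0,0,0,0.2,0],[0,0,0,0,0,0.2,0],[0,0,0,-0.17,-0.17,0.2,0],[0,0,0,-0.17,-0.17,0,0],[0,0,0,-0.17,-0.17,0,0],[0,0,0,-0.1,-0.1,0,0],[0,0,0,0,0,0,0]]]'
cat > meas.py <<'E'
from h import *
import sys,pickle
n=sys.argv[1];s=grab('scene',n+'s.png');t=grab('top',n+'t.png');pickle.dump({'top':t,'scene':s},open(n+'.pkl','wb'))
g=cv2.cvtColor(t['frame'],cv2.COLOR_BGR2GRAY);x0,y0,x1,y1=290,100,420,240
m=(g[y0:y1,x0:x1]<45).astype(np.uint8);m=cv2.morphologyEx(m,cv2.MORPH_OPEN,np.ones((2,2)))
c=max(cv2.findContours(m,0,cv2.CHAIN_APPROX_NONE)[0],key=cv2.contourArea)
print('area',cv2.contourArea(c),'poly',(cv2.approxPolyDP(c,3,True)[:,0]+[x0,y0]).tolist())
gs=cv2.cvtColor(s['frame'],cv2.COLOR_BGR2GRAY);x0,y0,x1,y1=270,170,400,300
m=(gs[y0:y1,x0:x1]<40).astype(np.uint8);m=cv2.morphologyEx(m,cv2.MORPH_OPEN,np.ones((2,2)))
c=max(cv2.findContours(m,0,cv2.CHAIN_APPROX_NONE)[0],key=cv2.contourArea)
print('scene area',cv2.contourArea(c),'poly',(cv2.approxPolyDP(c,3,True)[:,0]+[x0,y0]).tolist())
A=cv2.convertScaleAbs(cv2.resize(s['frame'][160:290,260:390],None,fx=3,fy=3,interpolation=cv2.INTER_CUBIC),alpha=1.6)
B=cv2.convertScaleAbs(cv2.resize(t['frame'][110:240,280:410],None,fx=3,fy=3,interpolation=cv2.INTER_CUBIC),alpha=1.6)
cv2.imwrite('pics/'+n+'c.png',np.hstack([A,B]))
E
python3 meas.py b
```

```text
time: 21.92
tool_pos: [0.4248, -0.1928, 0.4009]
tool_rot: [0.001, 0.691, 0.723, 0.0]
contact_force: [-0.4, 0.6, 0.3]
gripper_width: 0.003
area 920.0 poly [[353, 131], [324, 208], [333, 217], [342, 201], [339, 194], [349, 165], [358, 152]]
scene area 1894.0 poly [[304, 190], [299, 223], [308, 231], [314, 225], [337, 247], [334, 257], [350, 269], [360, 238]]
```

View pics/bc.png

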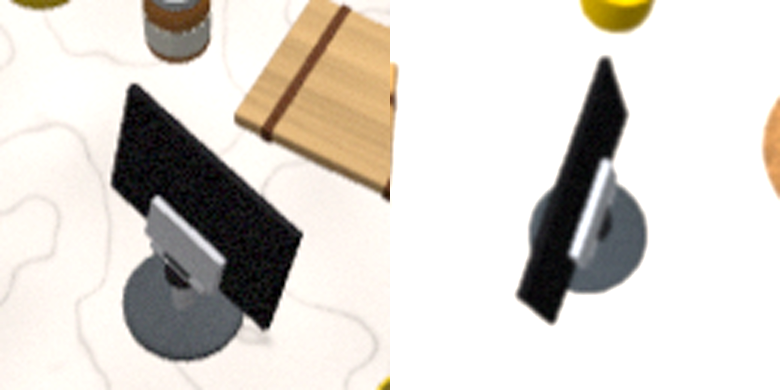

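Clear view: the tablet's back is to the camera, with upper-edge corners at scene (305,188) and (361,238), and at top (323,209) and (352,129). I'll triangulate these for swivel and tilt.

```bash
cat > an.py <<'E'
from h import *
import pickle,sys
S=np.array([.5075,.007]);Bd=np.array([.574,.291])
def edge(f,box,p,q,inner):
    """refine a line near p-q: half-intensity crossing along the normal, dark on the inner side"""
    g=cv2.GaussianBlur(cv2.cvtColor(f['frame'],cv2.COLOR_BGR2GRAY),(3,3),0).astype(np.float32)
    p,q=np.array(p,float),np.array(q,float);d=(q-p)/np.linalg.norm(q-p);n=np.array([-d[1],d[0]])
    if n@(np.array(inner)-p)<0:n=-n
    pts=[]
    for a in np.linspace(.12,.88,30):
        c=p+a*(q-p);o=np.arange(-5,5,.1);v=cv2.remap(g,(c[0]+o*n[0]).astype(np.float32)[None],(c[1]+o*n[1]).astype(np.float32)[None],1)[0]
        lv=(v[:15].mean()+v[-15:].mean())/2;i=np.argmax(v<lv);pts.append(c+o[i]*n)
    l=cv2.fitLine(np.array(pts,np.float32),cv2.DIST_HUBER,0,.01,.01).ravel();e,b=l[:2].astype(float),l[2:].astype(float)
    return [b+e*((x-b)@e) for x in(p,q)]
def run(t,s,T,C,it,ic):
    # planes from each view's line; intersect -> 3D line
    a=edge(t,None,*T,it);b=edge(s,None,*C,ic)
    o1,d1=ray(t,a[0]);_,d2=ray(t,a[1]);n1=np.cross(d1,d2);n1/=np.linalg.norm(n1)
    o2,e1=ray(s,b[0]);_,e2=ray(s,b[1]);n2=np.cross(e1,e2);n2/=np.linalg.norm(n2)
    L=np.cross(n1,n2);L/=np.linalg.norm(L);L*=np.sign(L@(np.array(onz(t,T[1],.24))-onz(t,T[0],.24)))
    P=np.linalg.lstsq(np.array([n1,n2,L]),[n1@o1,n2@o2,L@np.r_[S,.24]],rcond=None)[0]
    psi=np.degrees(np.arctan2(-L[0],L[1])); nf=np.array([np.cos(np.radians(psi)),np.sin(np.radians(psi))])
    fo=(P[:2]-S)@nf;h=P[2]-.09
    print('L',L.round(3),'psi',psi.round(1),'P',P.round(4),'f',fo.round(4),'h',h.round(4),
      'tilt',np.degrees(np.arctan2(.010,.155)-np.arctan2(fo,h)).round(1),'r',np.hypot(fo,h).round(4),'(.1553) want psi',np.degrees(np.arctan2(*(Bd-S)[::-1])).round(1))
    for x,y in zip(T,C): print(tri(t,x,s,y))
E
python3 - <<'E'
from an import *
d=pickle.load(open('b.pkl','rb'))
run(d['top'],d['scene'],[(351.7,129),(322.7,209)],[(360.7,238.3),(305,187.7)],(345,185),(325,225))
d=pickle.load(open('f0.pkl','rb'))
run(d['top'],d['scene'],[(398,181),(316.3,150)],[(293.3,249.3),(353.3,202.7)],(355,175),(323,245))
# stand disc, full view: dark blue-grey ellipse
d=pickle.load(open('b.pkl','rb'));t=d['top'];g=cv2.cvtColor(t['frame'],cv2.COLOR_BGR2GRAY)
Q=[]
for a in np.radians(np.arange(-60,100,4)):   # rays in image from approx centre, right & lower side
    c=np.array([346.,188.]);o=np.arange(12,30,.1);u=c[0]+o*np.cos(a);v=c[1]+o*np.sin(a)
    w=cv2.remap(g.astype(np.float32),u.astype(np.float32)[None],v.astype(np.float32)[None],1)[0];i=np.argmax(w>95);Q.append(onz(t,(u[i],v[i]),.012)[:2])
Q=np.array(Q);k=np.linalg.lstsq(np.c_[2*Q,np.ones(len(Q))],(Q**2).sum(1),rcond=None)[0];print('disc',k[:2],np.sqrt(k[2]+k[:2]@k[:2]))
E
```

```text
L [-0.942  0.335 -0.028] psi 70.4 P [0.5223 0.0482 0.2365] f 0.0438 h 0.1465 tilt -13.0 r 0.1529 (.1553) want psi 76.8
(array([0.62262843, 0.01027707, 0.23731889]), np.float64(0.004351531156626542))
(array([0.42683651, 0.07860155, 0.23672914]), np.float64(0.004129987299438009))
L [ 0.351  0.936 -0.001] psi -20.5 P [ 0.5282 -0.0008  0.2569] f 0.0221 h 0.1669 tilt -3.9 r 0.1684 (.1553) want psi 76.8
(array([ 0.49329118, -0.09778057,  0.25063233]), np.float64(0.002752514132500382))
(array([0.56477879, 0.09348464, 0.24416533]), np.float64(0.0023221579076337846))
disc [0.51037065 0.00587798] 0.05821716801552857
```

The current swivel is 70.5° and the tilt is -13°, because the gripper's knuckle pushed the top edge forward. I want about 77° and +35°. I'll turn the jaws parallel to the tablet so only the 22 mm flat touches, go in front of the screen, and do the tilt first.

```bash
python3 -m pendant '[[[0,0,0.054,0.073,0.18,0,0],[0,0,0.054,0.073,0.18,0,0],[0,0,0.054,0.073,0.18,0,0],[0,0,0.054,0.073,0.18,0,0],[0,0,0.054,0.073,0.18,0,0],[0,0,0.054,0.073,0.18,0,0],[0,0,0.054,0,0,0,0],[0,0,0,0,0,0,0],[0,0,0,0,0,-0.18,0],[0,0,0,0,0,-0.18,0],[0,0,0,0,0,-0.18,0],[0,0,0,0,0,-0.18,0],[0,0,0,0,0,-0.18,0],[0,0,0,0,0,-0.084,0],[0,0,0,0,0,0,0]]]'
```

```text
time: 23.9
tool_pos: [0.5353, 0.0794, 0.1533]
tool_rot: [-0.001, 0.166, 0.986, -0.0]
contact_force: [-0.3, 0.2, 1.2]
gripper_width: -0.003
```

```bash
python3 -m pendant '[[[0,0,0,-0.0146,-0.0413,0,0],[0,0,0,-0.0146,-0.0413,0,0],[0,0,0,-0.0146,-0.0413,0,0],[0,0,0,-0.0146,-0.0413,0,0],[0,0,0,-0.0146,-0.0413,0,0],[0,0,0,-0.0146,-0.0413,0,0],[0,0,0,-0.0146,-0.0413,0,0],[0,0,0,-0.0146,-0.0413,0,0]]]'; python3 -m pendant '[[[0,0,0,-0.0146,-0.0413,0,0],[0,0,0,-0.0146,-0.0413,0,0],[0,0,0,0,0,0,0]]]'
```

```text
time: 24.9
tool_pos: [0.5063, -0.0034, 0.1536]
tool_rot: [-0.001, 0.165, 0.986, 0.0]
contact_force: [2.4, 4.2, -1.5]
gripper_width: 0.0
time: 25.28
tool_pos: [0.499, -0.0251, 0.1544]
tool_rot: [-0.001, 0.166, 0.986, -0.001]
contact_force: [0.3, -0.1, 0.5]
gripper_width: -0.001
```

```bash
python3 -m pendant '[[[0,0,0,0.04,0.113,0,0],[0,0,0,0.04,0.113,0,0],[0,0,0,0,0,0.17,0],[0,0,0,0,0,0.17,0],[0,0,0,0,0,0.17,0],[0,0,0,0,0,0.17,0],[0,0,0,0,0,0.17,0],[0,0,0,0,0,0.17,0],[0,0,0,-0.08,-0.177,0,0],[0,0,0,-0.08,-0.177,0,0],[0,0,0,-0.08,-0.177,0,0],[0,0,0,-0.08,-0.177,0,0],[0,0,0,-0.08,-0.177,0,0],[0,0,0,0,0,0,0]]]';python3 meas.py c
```

```text
time: 27.02
tool_pos: [0.4467, -0.1227, 0.4085]
tool_rot: [-0.002, 0.212, 0.977, -0.012]
contact_force: [0.3, -0.2, -0.0]
gripper_width: -0.005
area 193.5 poly [[419, 208], [406, 239], [415, 239], [419, 233]]
scene area 244.0 poly [[275, 215], [329, 270], [347, 271], [329, 266]]
```

View pics/cc.png

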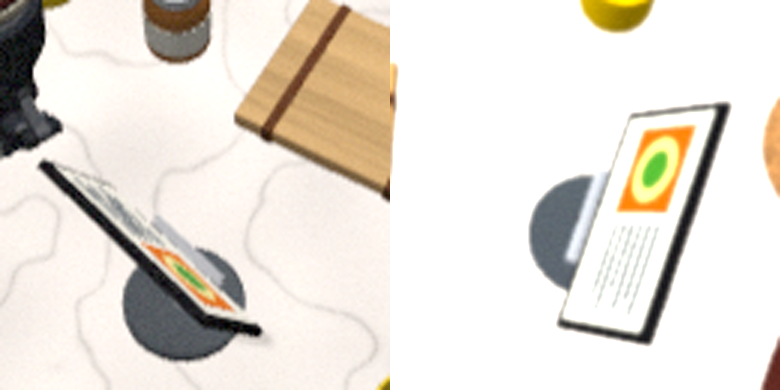

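The view shows the tablet leaning well back, with the screen towards the board. The back upper edge runs from (393,144) to (367,224) in the top view and from (328,267) to (274,215) in the scene view. I'm measuring swivel and tilt from that edge.

```bash
sed -i 's/lv=.*;i=np/lv=(v[:15].mean()+v.min())\/2;i=np/; s/^S=.*/S=np.array([.509,.0065]);Bd=np.array([.574,.291]);OFF=.010/; s/np.arctan2(.010,.155)/np.arctan2(OFF,.155)/' an.py; python3 - <<'E'
import an; from an import *
an.OFF=0.
d=pickle.load(open('c.pkl','rb'));t,s=d['top'],d['scene']
run(t,s,[(392.7,144.3),(366.7,224.3)],[(327.7,267.3),(274,215.3)],(372,180),(315,235))
# screen-plane check: orange picture square & bottom edge in top view -> direction of bottom edge at z~.1
a=edge(t,None,(360.3,148),(337,217.7),(375,185)); P=[onz(t,x,.10) for x in a]; print('left outline',P)
E
```

```text
L [-0.946  0.325  0.02 ] psi 71.1 P [ 0.4857 -0.0604  0.2262] f -0.0708 h 0.1362 tilt 27.5 r 0.1535 (.1553) want psi 77.1
(array([ 0.58614404, -0.09206436,  0.22938064]), np.float64(0.0004463957926024116))
(array([ 0.39274247, -0.02662979,  0.22592528]), np.float64(0.004308762856109941))
left outline [array([ 0.6110878, -0.0235247,  0.1      ]), array([0.41753915, 0.04482741, 0.1       ])]
```

Now swivel 71.1° (want 77.1°) and tilt 27.5° (want 35°); the edge radius of 0.1535 against the given 0.155 confirms the measurement. I'll push the left part of the screen from the front for the last 6° of swivel.

```bash
python3 -m pendant '[[[0,0,0.032,-0.0055,0.163,0,0],[0,0,0.032,-0.0055,0.163,0,0],[0,0,0,-0.0055,0.163,0,0],[0,0,0,-0.0055,0.163,0,0],[0,0,0,0,0,0,0],[0,0,0,0,0,-0.18,0],[0,0,0,0,0,-0.18,0],[0,0,0,0,0,-0.18,0],[0,0,0,0,0,-0.18,0],[0,0,0,0,0,-0.18,0],[0,0,0,0,0,-0.116,0],[0,0,0,0,0,0,0]]]'
```

```text
time: 28.62
tool_pos: [0.4417, 0.0487, 0.1516]
tool_rot: [-0.004, 0.117, 0.993, -0.014]
contact_force: [0.7, -0.9, 0.3]
gripper_width: -0.003
```

```bash
python3 -m pendant '[[[0,0,0,-0.0066,-0.0287,0.0015,0],[0,0,0,-0.0066,-0.0287,0.0015,0],[0,0,0,-0.0066,-0.0287,0.0015,0],[0,0,0,-0.0066,-0.0287,0.0015,0],[0,0,0,-0.0066,-0.0287,0.0015,0],[0,0,0,-0.0066,-0.0287,0.0015,0],[0,0,0,-0.0066,-0.0287,0.0015,0],[0,0,0,-0.0066,-0.0287,0.0015,0],[0,0,0,0,0,0,0]]]'; python3 -m pendant '[[[0,0,0,0.016,0.068,0,0],[0,0,0,0.016,0.068,0,0],[0,0,0,0.097,-0.023,0,0],[0,0,0,0.097,-0.023,0,0],[0,0,0,0.097,-0.023,0,0],[0,0,0,0,0,0,0]]]'
```

```text
time: 29.75
tool_pos: [0.4308, -0.0088, 0.1578]
tool_rot: [-0.0, 0.118, 0.993, -0.013]
contact_force: [0.7, 0.3, 1.5]
gripper_width: 0.0
time: 30.5
tool_pos: [0.5117, 0.0081, 0.1572]
tool_rot: [-0.001, 0.118, 0.993, -0.014]
contact_force: [-0.8, 0.4, 0.0]
gripper_width: -0.003
```

```bash
python3 -m pendant '[[[0,0,0,-0.0068,-0.0245,0,0],[0,0,0,-0.0068,-0.0245,0,0],[0,0,0,-0.0068,-0.0245,0,0],[0,0,0,-0.0068,-0.0245,0,0],[0,0,0,-0.0068,-0.0245,0,0],[0,0,0,-0.0068,-0.0245,0,0],[0,0,0,-0.0068,-0.0245,0,0],[0,0,0,-0.0068,-0.0245,0,0],[0,0,0,0,0,0,0]]]'; python3 -m pendant '[[[0,0,0,0.03,0.13,0,0],[0,0,0,0.03,0.13,0,0],[0,0,0,0,0,0.17,0],[0,0,0,0,0,0.17,0],[0,0,0,0,0,0.17,0],[0,0,0,0,0,0.17,0],[0,0,0,0,0,0.17,0],[0,0,0,0,0,0.17,0],[0,0,0,-0.062,-0.143,0,0],[0,0,0,-0.062,-0.143,0,0],[0,0,0,-0.062,-0.143,0,0],[0,0,0,-0.062,-0.143,0,0],[0,0,0,-0.062,-0.143,0,0],[0,0,0,-0.062,-0.143,0,0],[0,0,0,0,0,0,0]]]'
python3 - <<'E'
import an; from an import *
an.OFF=0.
s=grab('scene','ds.png');t=grab('top','dt.png');pickle.dump({'top':t,'scene':s},open('d.pkl','wb'))
# predicted edge ends for psi 77, tilt 33, back upper edge
for psi,ti in((76,33),):
    p,a=np.radians([psi,ti]);n=np.array([np.cos(p),np.sin(p)]);y=np.array([-n[1],n[0]])
    E=[np.r_[S-.155*np.sin(a)*n+k*y,.09+.155*np.cos(a)] for k in(-.105,.105)]
    T=[proj(t,e) for e in E];C=[proj(s,e) for e in E];print(T,C)
    g=cv2.cvtColor(t['frame'],cv2.COLOR_BGR2GRAY);x0,y0,x1,y1=330,120,425,240
    m=(g[y0:y1,x0:x1]<45).astype(np.uint8)
    for c in cv2.findContours(m,0,cv2.CHAIN_APPROX_NONE)[0]:
        if cv2.contourArea(c)>40: print('top',(cv2.approxPolyDP(c,3,True)[:,0]+[x0,y0]).tolist())
    g=cv2.cvtColor(s['frame'],cv2.COLOR_BGR2GRAY);x0,y0,x1,y1=255,180,360,300
    m=(g[y0:y1,x0:x1]<40).astype(np.uint8)
    for c in cv2.findContours(m,0,cv2.CHAIN_APPROX_NONE)[0]:
        if cv2.contourArea(c)>40: print('scene',(cv2.approxPolyDP(c,3,True)[:,0]+[x0,y0]).tolist())
E
```

```text
time: 31.62
tool_pos: [0.4976, -0.0411, 0.1576]
tool_rot: [-0.001, 0.118, 0.993, -0.014]
contact_force: [0.4, 1.6, -0.1]
gripper_width: 0.001
time: 33.5
tool_pos: [0.4485, -0.0989, 0.4088]
tool_rot: [-0.002, 0.18, 0.983, -0.03]
contact_force: [0.6, -0.2, -0.0]
gripper_width: 0.003
[array([395.47863888, 143.71549935]), array([375.57728962, 226.3373599 ])] [array([327.72300351, 272.56428624]), array([266.7291388 , 222.59826796])]
top [[412, 222], [409, 230], [424, 236], [424, 226]]
top [[422, 155], [412, 163], [384, 239], [389, 238]]
top [[393, 145], [371, 222], [353, 221], [373, 223]]
top [[424, 120], [415, 140], [416, 150], [424, 139]]
scene [[270, 220], [327, 273], [347, 269], [326, 268]]
scene [[255, 180], [268, 201], [289, 191], [286, 188], [283, 194], [276, 184], [278, 180]]
```

```bash
cat > fin.py <<'E'
import sys,an; from an import *
an.OFF=0.
d=pickle.load(open(sys.argv[1],'rb'));t,s=d['top'],d['scene']
T=eval(sys.argv[2]);C=eval(sys.argv[3])
run(t,s,T,C,(360,183),(315,235))
a=edge(t,None,*T,(360,183))
for z in(.215,.22,.225):
    P=[onz(t,x,z)[:2] for x in a];L=P[1]-P[0];print(z,'top-only psi',np.degrees(np.arctan2(-L[0],L[1])).round(1))
b=edge(s,None,*C,(315,235));P=[onz(s,x,.218)[:2] for x in b];L=P[1]-P[0];print('scene-only psi',np.degrees(np.arctan2(-L[0],L[1])).round(1))
E
python3 fin.py d.pkl '[(394.5,144.5),(373,223)]' '[(327,273.5),(270,221)]'
python3 fin.py c.pkl '[(392.7,144.3),(366.7,224.3)]' '[(327.7,267.3),(274,215.3)]'
```

```text
L [-0.961  0.276  0.014] psi 74.0 P [ 0.4859 -0.073   0.2195] f -0.0828 h 0.1295 tilt 32.6 r 0.1537 (.1553) want psi 77.1
(array([ 0.58942994, -0.10048766,  0.21311963]), np.float64(0.002148661007681555))
(array([ 0.3938858 , -0.04357365,  0.2242515 ]), np.float64(0.0012239688228858406))
0.215 top-only psi 74.1
0.22 top-only psi 74.1
0.225 top-only psi 74.1
scene-only psi 73.7
L [-0.946  0.325  0.02 ] psi 71.1 P [ 0.4857 -0.0604  0.2262] f -0.0708 h 0.1362 tilt 27.5 r 0.1535 (.1553) want psi 77.1
(array([ 0.58614404, -0.09206436,  0.22938064]), np.float64(0.0004463957926024116))
(array([ 0.39274247, -0.02662979,  0.22592528]), np.float64(0.004308762856109941))
0.215 top-only psi 71.2
0.22 top-only psi 71.2
0.225 top-only psi 71.2
scene-only psi 70.7
```

Swivel is now 74.0° and tilt 32.6°, so one more small pass of each. I'll also straighten the small tool lean.

```bash
python3 -m pendant '[[[0.0095,-0.0024,0.0215,-0.01,0.119,0,0],[0.0095,-0.0024,0.0215,-0.01,0.119,0,0],[0,0,0,-0.01,0.119,0,0],[0,0,0,-0.01,0.119,0,0],[0,0,0,0,0,0,0],[0,0,0,0,0,0,0]]]'
```

```text
time: 34.35
tool_pos: [0.4414, 0.0299, 0.4088]
tool_rot: [0.002, 0.119, 0.993, -0.001]
contact_force: [-0.6, 0.8, 0.2]
gripper_width: 0.0
```

```bash
python3 -m pendant '[[[0,0,0,0,0,-0.18,0],[0,0,0,0,0,-0.18,0],[0,0,0,0,0,-0.18,0],[0,0,0,0,0,-0.18,0],[0,0,0,0,0,-0.18,0],[0,0,0,0,0,-0.107,0],[0,0,0,0,0,0,0],[0,0,0,-0.0066,-0.0268,0,0],[0,0,0,-0.0066,-0.0268,0,0],[0,0,0,-0.0066,-0.0268,0,0],[0,0,0,-0.0066,-0.0268,0,0],[0,0,0,-0.0066,-0.0268,0,0],[0,0,0,-0.0066,-0.0268,0,0],[0,0,0,-0.0066,-0.0268,0,0],[0,0,0,-0.0066,-0.0268,0,0],[0,0,0,0,0,0,0],[0,0,0,0,0,0,0]]]'
```

```text
time: 36.48
tool_pos: [0.4283, -0.0237, 0.1574]
tool_rot: [0.002, 0.119, 0.993, -0.001]
contact_force: [1.8, 0.5, 0.9]
gripper_width: 0.002
```

```bash
python3 -m pendant '[[[0,0,0,0.02,0.088,0,0],[0,0,0,0.02,0.088,0,0],[0,0,0,0.0937,-0.0213,0,0],[0,0,0,0.0937,-0.0213,0,0],[0,0,0,0.0937,-0.0213,0,0],[0,0,0,0,0,0,0],[0,0,0,-0.0058,-0.0251,0,0],[0,0,0,-0.0058,-0.0251,0,0],[0,0,0,-0.0058,-0.0251,0,0],[0,0,0,-0.0058,-0.0251,0,0],[0,0,0,-0.0058,-0.0251,0,0],[0,0,0,-0.0058,-0.0251,0,0],[0,0,0,-0.0058,-0.0251,0,0],[0,0,0,-0.0058,-0.0251,0,0],[0,0,0,0,0,0,0],[0,0,0,0,0,0,0]]]'; python3 -m pendant '[[[0,0,0,0.03,0.13,0,0],[0,0,0,0.03,0.13,0,0],[0,0,0,0,0,0.17,0],[0,0,0,0,0,0.17,0],[0,0,0,0,0,0.17,0],[0,0,0,0,0,0.17,0],[0,0,0,0,0,0.17,0],[0,0,0,0,0,0.17,0],[0,0,0,-0.062,-0.12,0,0],[0,0,0,-0.062,-0.12,0,0],[0,0,0,-0.062,-0.12,0,0],[0,0,0,-0.062,-0.12,0,0],[0,0,0,-0.062,-0.12,0,0],[0,0,0,-0.062,-0.12,0,0],[0,0,0,-0.06,-0.12,0,0],[0,0,0,0,0,0,0]]]'
python3 - <<'E'
from h import *
import pickle
s=grab('scene','es.png');t=grab('top','et.png');pickle.dump({'top':t,'scene':s},open('e.pkl','wb'))
for f,box,th in((t,(330,120,425,240),45),(s,(255,180,360,300),40)):
    x0,y0,x1,y1=box;m=(cv2.cvtColor(f['frame'],cv2.COLOR_BGR2GRAY)[y0:y1,x0:x1]<th).astype(np.uint8)
    for c in cv2.findContours(m,0,cv2.CHAIN_APPROX_NONE)[0]:
        if cv2.contourArea(c)>40: print((cv2.approxPolyDP(c,3,True)[:,0]+[x0,y0]).tolist())
E
```

```text
time: 38.48
tool_pos: [0.4973, -0.0437, 0.1571]
tool_rot: [0.002, 0.121, 0.993, -0.002]
contact_force: [0.6, 2.8, 0.8]
gripper_width: -0.001
time: 40.48
tool_pos: [0.4349, -0.0936, 0.4104]
tool_rot: [0.0, 0.185, 0.983, -0.018]
contact_force: [-0.2, 0.2, 0.5]
gripper_width: -0.001
[[424, 170], [415, 171], [388, 239], [396, 238]]
[[393, 144], [375, 220], [355, 221], [376, 223]]
[[424, 133], [418, 148], [419, 164], [424, 159]]
[[269, 223], [327, 273], [348, 269], [329, 270]]
[[255, 180], [264, 197], [279, 189], [270, 180]]
```

```bash
python3 fin.py e.pkl '[(395,144),(376.5,222.5)]' '[(327,274),(269,223.5)]'
python3 - <<'E'
from h import *
import pickle
t=pickle.load(open('e.pkl','rb'))['top'];s=pickle.load(open('e.pkl','rb'))['scene']
# kettle grip on mat check
def bar(f,box):
    x0,y0,x1,y1=box;h=cv2.cvtColor(f['frame'],cv2.COLOR_BGR2HSV)[y0:y1,x0:x1]
    m=cv2.inRange(h,np.array((0,90,25)),np.array((9,255,125)));n,l,st,c=cv2.connectedComponentsWithStats(m);i=1+np.argmax(st[1:,4]);return c[i]+[x0,y0],st[i,4]
a=bar(t,(440,122,465,162));b=bar(s,(265,325,330,350));print(a,b,tri(t,a[0],s,b[0]))
E
```

```text
L [-0.971  0.239  0.014] psi 76.2 P [ 0.488  -0.0772  0.2172] f -0.0863 h 0.1272 tilt 34.2 r 0.1537 (.1553) want psi 77.1
(array([ 0.59035768, -0.1017551 ,  0.21379387]), np.float64(0.002617857167696134))
(array([ 0.39541253, -0.05160441,  0.22505257]), np.float64(0.0005248918120698363))
0.215 top-only psi 76.3
0.22 top-only psi 76.3
0.225 top-only psi 76.3
scene-only psi 75.9
(array([452.5026178 , 142.18324607]), np.int32(955)) (array([299.33333333, 342.        ]), np.int32(3)) (array([ 0.60675896, -0.26574569,  0.16957125]), np.float64(0.010862967434814672))
```

Swivel is 76.2° (want about 77.1°) and tilt 34.2° (want 35°), both within the measurement error. I'll check that the bystanders and kettle haven't moved, then hand in.

```bash
python3 - <<'E'
from h import *
import pickle
L=lambda n:pickle.load(open(n,'rb'));a,k,e=L('f0.pkl'),L('f3.pkl'),L('e.pkl')
for nm,v,b,r in(('jar','scene',(305,143,333,182),a),('mug','scene',(380,278,416,322),a),('mug','top',(332,84,374,122),a),('mill','scene',(200,300,232,336),a),('kettle','scene',(268,322,342,395),k)):
    x0,y0,x1,y1=b;A,B=[q[v]['frame'][y0:y1,x0:x1].astype(np.float32).mean(2) for q in(r,e)]
    print(nm,v,'shift px',np.round(cv2.phaseCorrelate(A,B),2)[0] if 0 else [round(float(c),2) for c in cv2.phaseCorrelate(A,B)[0]],'mean diff',np.abs(A-B).mean().round(2))
print(manip.job_done(),manip.state()['time'])
E
```

```text
jar scene shift px [0.06, -0.05] mean diff 7.72
mug scene shift px [-0.03, 0.57] mean diff 7.14
mug top shift px [0.49, -0.02] mean diff 28.8
mill scene shift px [-0.07, -0.03] mean diff 7.38
kettle scene shift px [0.52, 0.58] mean diff 1.58
the job is handed in; nothing more can be done
the job is handed in; nothing more can be done
```

I moved the kettle to the cork mat by its handle and set it down gently. Then I turned the tablet to face the board, leaned it back, and handed the job in about 40 s into the 72 s.

- **Kettle:** the touchdown force was about 5 N. A picture after release showed it upright with cork all round, about 40 mm to spare by calculation. My later numeric check of its grip position was poor: one view caught only 3 pixels and the two rays missed each other by 11 mm. I relied on the picture and the release pose of (0.603, -0.262).
- **Tablet:** the last check gave a swivel heading of 76.2° against about 77.1° wanted, and a lean of 34.2° against 35°. I left those differences because they are about the size of my measurement error.
- **Mug, jar and mill:** the jar and mill showed no shift (under 0.1 px). The mug showed about 0.5 px. In the top view, the mug area differed noticeably in brightness from the first picture. I did not look into why; the arm was never commanded near the mug.
- **Problems on the way:** the first grasp closed above the handle because the fingertips were about 30 mm higher than the reported TCP, and going deeper fixed it. While I was turning the tablet, the gripper's knuckle probably tipped it forward to -13°, and the later pushes corrected that.

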